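Steady the rocking display stand

ROBOT

A 6-joint arm with a two-finger parallel gripper is mounted at the origin on the work surface. World frame = base frame: x ahead of the robot, y to its left, z up, the work surface at z = 0. Lengths are in mm, angles in rad, forces in N, time in s.
With the tool pointing down it reaches from about 350 to 875 mm from the base axis. Payload 4.2 kg.
Tool frame: the origin (TCP) lies midway between the tips of the shut fingers; the grasp point (between the pads) lies 19 mm behind it; y points along the fingers, x is the direction in which the jaws open and shut, and the axes are right-handed (so a half turn about y gives the same grasp; the last joint's range is limited). The gripper opens to 85 mm and grips with 20 to 120 N. Pads are 22 mm wide; open, the fingers measure 114 mm over their backs; the gripper's body (76 mm by 85 mm) begins 54 mm behind the grasp point. The pads swing forward as they close: fully open they stand 13 mm farther back than shut.
Start: joints at [-0.904, 0.385, 0.008, 0, -1.194, -0.259], TCP at [247.882, -573.719, 231.312] pointing down, gripper open.
Joint ranges: [-3.14, 3.14], [-1.21, 2.06], [-1.07, 1.41], [-3.16, 2.05], [-2.99, -0.16], [-3.1, 3.1]. Speed limits (rad/s): [2.79, 2.79, 3.14, 3.14, 3.14, 3.14].

INTERFACE

Orientations are given as a unit quaternion [x, y, z, w].
In Python, from bench import read_state, get_image, job_done gives the robot as it stands.
- The arm moves only by the tool play_rows, never from a script. Its argument "series" is a list of rows, each a list of 7 numbers: the shift along the tool's x, y, z in m, then the turn, a rotation vector about the tool's x, y, z in rad, then the finger opening in m, from 0 to 0.0854. In form: [[x, y, z, wx, wy, wz, claw], ...]. A call has 1 to 10 rows; each row shifts and turns the pose as measured when the row begins, along the tool's axes as they then stand; what a row does not reach is not made up. A row lasts 1/10 s, in which the tool goes at most 50 mm and 8.59 degrees, less where a joint would pass 70% of its speed; a pose out of reach is approached as far as the arm can. A call with a gripper value outside its range is refused whole. The fingers move at their own pace and stop on an object; the grip force is fixed at half the most. Time passes only in rows, so rows that do not move let the fingers close. It gives the time, the measured TCP pose, the force and the opening at its end, in the units of the state.
- read_state(): the state, without advancing time (a new reading comes with each control period).
- get_image(name): name is "scene" or "side" or "wrist"; returns a dict with "color" (400x640x3 uint8, red, green, blue), "intrinsics" (3x3 intrinsics, pixels), "D" ([k1, k2, p1, p2, k3] as OpenCV has them; the pictures are not rectified), "origin" and "orientation" of the camera in the world. Camera axes: x right, y down, z forward; pixel columns grow to the right and rows downward; lengths in mm; the calibration is good to about 2 mm. A picture is of the moment at which its call begins. There is no depth.
- job_done(): hands the job in, once; it reports no verdict.
The state is a dict: "clock": time; "joints": joint angles; "joint_vel": joint speeds; "joint_efforts": joint torques, N m; "position": TCP position; "ee_rot": TCP orientation; "contact_force": force on the tool from outside, world axes, zero at the start; "wrist_torque": the same for the moment, N m; "gripper_width": finger opening in mm.
Only numpy, scipy, OpenCV 4.12 (cv2) and the standard library are available. Lean on these libraries where they do the work, as an engineer would, in place of code of your own. Each camera call takes 0.05 s, during which the arm holds its last target. There are 200 camera calls.

TASK

One of the two four-footed display stands rocks because two of its feet are standing on the metal strip of its board. Turn that stand on its board, lifting it only a little if at all, until it straddles the strip with all four feet down on the white board and no longer rocks, still about in the middle of its board, and let go. Leave the other stand, which is already steady, where it is.

Things in the scene. Friction and masses are not known exactly. Their poses are not given: they have to be found in the camera images.
- rocking_stand: the stand that rocks: plywood plate 124 x 124 mm, top 60 mm above its feet, four thin legs with ball feet (radius 9 mm) at x, y = +-48 mm; 0.45 kg, a steel card rail on its -x edge. Origin: centre between the feet, at their undersides; z up. At first two opposite feet are on the strip: it leans about 7 degrees and stands about 45 degrees off square to its board. A 45 degree turn either way clears the strip.
- handle (a point): middle of the rocking stand's carrying-handle bar, 107 mm above the stand's origin on its z axis, same axes as the stand. The dark bar is 86 mm long (x), 14 mm thick (y) and 14 mm high, on two end posts, with 40 mm free under it down to the plate.
- ribbed_board: the board under the rocking stand, fixed: a white square board 220 x 220 x 18 mm with a dark steel strip 26 mm wide and 8 mm high along its middle, over its whole length. Origin: centre of its underside, on the table; its top is 18 mm up; the strip runs along its x axis.
- steady_stand: an identical stand, same sizes and origin, on an identical board, already standing steady and level astride its strip; a bystander to be left alone

How it is judged:
By the outcome, as a careful person would: the job done as asked, in the order asked, and still so for the second after the job is handed in, with the robot touching nothing.
It also fails if it takes over 35 s, if anything falls off the work surface, if the arm or the gripper's body presses on something with over 40 N, if the wrist force passes 120 N, or if a joint passes its speed limit or range.

## Working session

There is one attempt and no reset: what is moved stays moved. The work goes in short steps, Python scripts to look and compute and a tool call to move; the robot and the scene stay as the last step left them, time stands still between calls to the robot, and variables do not carry over. Pictures are saved under pics/ and viewed, about 8 in all and at most 12, crops included, and the job is handed in when it is done.

Besides the shell and the picture viewer there is one more tool, called after "Emit:" by a JSON object that holds its "op" and its "data", one argument or row to a line. play_rows: Moves the arm, as the interface text tells. Its arguments: {"type":"object","properties":{"series":{"type":"array","items":{"type":"array","items":{"type":"number"}}}},"required":["series"]}

```bash
mkdir -p pics; cat > h.py <<'E'
import numpy as np, cv2
from scipy.spatial.transform import Rotation as R
from bench import read_state, get_image, job_done
def rot(c):
    o=np.array(c["orientation"],float)
    return o if o.shape==(3,3) else R.from_quat(o).as_matrix()
def ray(c,p):
    u=cv2.undistortPoints(np.array(p,float).reshape(-1,1,2),np.array(c["intrinsics"]),np.array(c["D"])).reshape(-1,2)
    d=np.c_[u,np.ones(len(u))]@rot(c).T
    return np.array(c["origin"],float),d
def onz(c,p,z):
    o,d=ray(c,p); return o+d*((z-o[2])/d[:,2])[:,None]
def save(c,n): cv2.imwrite(n,c["color"][:,:,::-1])
E
python3 - <<'E'
from h import *
for n in("scene","side","wrist"):
    c=get_image(n);save(c,f"pics/{n}0.png");print(n,c["origin"],c["orientation"],np.array(c["intrinsics"]).tolist())
a=[cv2.imread(f"pics/{n}0.png") for n in("scene","side")]
print(read_state())
E
```

```text
scene [914.13555598 194.41136125 662.85614209] [ 0.48656519  0.81698187 -0.26255871 -0.16388369] [[392.21469638194833, 0.0, 316.2893457233255], [0.0, 392.21469638194833, 203.86382956487452], [0.0, 0.0, 1.0]]
side [466.5907585  620.03323384 488.00408962] [-0.06077124  0.86936422 -0.48888348  0.03880272] [[362.2239155822235, 0.0, 323.1613024469109], [0.0, 362.2239155822235, 202.00996258515755], [0.0, 0.0, 1.0]]
wrist [ 180.11130123 -602.48207563  372.94649073] [0.54376847 0.82640719 0.12281743 0.07926467] [[343.65041357921825, 0.0, 320.48418771468084], [0.0, 343.65041357921825, 197.57875078124707], [0.0, 0.0, 1.0]]
{'clock': 0.15, 'joints': array([-9.04391648e-01,  3.85345450e-01,  6.93871149e-03, -3.30176785e-04,
       -1.19403265e+00, -2.58607890e-01]), 'joint_vel': array([-3.73876658e-04, -2.16752278e-03,  3.77752223e-03,  2.79249735e-04,
        5.21591035e-04, -5.52518826e-05]), 'joint_efforts': array([ 4.19680882e-04, -3.92678618e+01,  1.88583004e+01,  4.18848976e+00,
       -3.36498291e-03, -5.96467046e-06]), 'position': array([ 247.69932636, -573.33089987,  230.49654352]), 'ee_rot': array([ 0.38791744,  0.59114996, -0.59057549, -0.38895036]), 'contact_force': array([-0.35287375,  0.70760811, -0.99684826]), 'wrist_torque': array([ 0.02471367, -0.00912448, -0.0318509 ]), 'gripper_width': 85.5526851989852}
```

View pics/scene0.png

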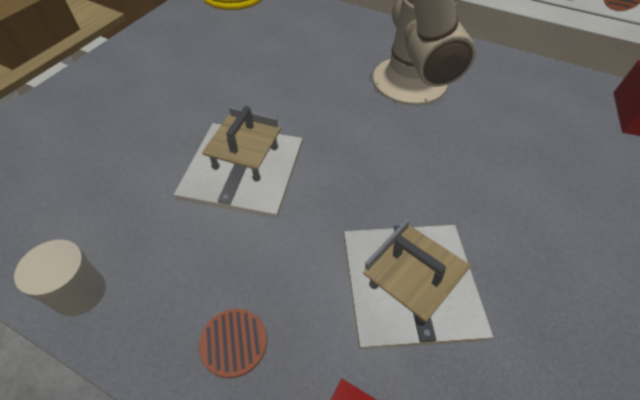

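View pics/side0.png

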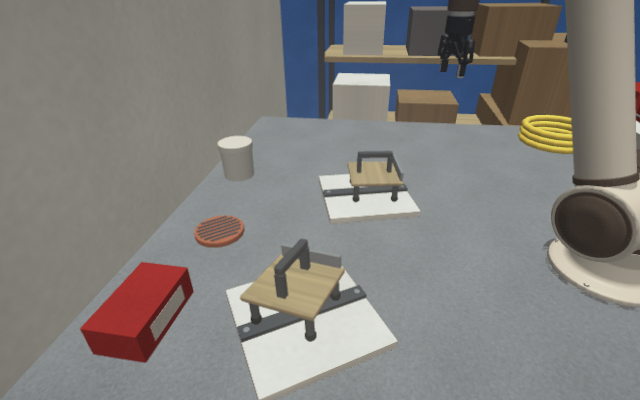

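The rocking stand is the one at right in scene (bar about (400,235)–(441,272)) and in front in side (bar (281,280)–(304,247)). The rail end is the far/left one. Its strip shows at scene (425,328) and side (243,328)–(363,296).

```bash
cat >> h.py <<'E'
def tri(c1,p1,c2,p2):
    o1,d1=ray(c1,[p1]);o2,d2=ray(c2,[p2]);d1=d1[0];d2=d2[0]
    s=np.linalg.lstsq(np.c_[d1,-d2],o2-o1,rcond=None)[0]
    a=o1+s[0]*d1;b=o2+s[1]*d2
    return (a+b)/2,np.linalg.norm(a-b)
def board(c,near):
    im=c["color"].astype(int);m=((im.min(2)>175)&(im.max(2)-im.min(2)<30)).astype(np.uint8)
    n,l,st,ce=cv2.connectedComponentsWithStats(m)
    pts=np.argwhere(m)[:,::-1]
    k=[i for i in range(1,n) if st[i,4]>150 and np.hypot(*(ce[i]-near))<90]
    pts=np.argwhere(np.isin(l,k))[:,::-1]
    h=cv2.convexHull(pts.astype(np.float32))
    q=cv2.approxPolyN(h,4,ensure_convex=True).reshape(-1,2)
    return q
E
python3 - <<'E'
from h import *
np.set_printoptions(precision=1,suppress=True)
s=get_image("scene");d=get_image("side")
for c,n in((s,(415,285)),(d,(310,320))):
    q=board(c,n);P=onz(c,q,18);print(q.tolist());print(P,P.mean(0),np.linalg.norm(P-np.roll(P,-1,0),axis=1))
    e=P-np.roll(P,-1,0);print(np.degrees(np.arctan2(e[:,1],e[:,0])))
print("strip",onz(d,[(243,328),(363,296)],26))
for a,b in(((398,237),(304,246)),((441,272),(281,280))):print(tri(s,a,d,b))
for a,c in((cv2.resize(s["color"][200:360,330:500],None,fx=4,fy=4),0),):pass
A=cv2.resize(s["color"][205:345,340:490],(600,560),interpolation=2)
cv2.imwrite("pics/zs.png",A[:,:,::-1])
B=cv2.resize(d["color"][230:390,220:400],(720,640)[::1],interpolation=2)[:600]
cv2.imwrite("pics/zd.png",B[:,:,::-1])
E
```

```text
Traceback (most recent call last):
  File "h.py", line 26, in board
    q=cv2.approxPolyN(h,4,ensure_convex=True).reshape(-1,2)
      ~~~~~~~~~~~~~~~^^^^^^^^^^^^^^^^^^^^^^^^
cv2.error: OpenCV(4.12.0) /io/opencv/modules/imgproc/src/approx.cpp:975: error: (-215:Assertion failed) depth == CV_32F || depth == CV_32S in function 'approxPolyN'
```

```bash
sed -i 's/im.min(2)>175/im.min(2)>150/; s/<30)/<45)/' h.py
cat > m.py <<'E'
from h import *
np.set_printoptions(precision=1,suppress=True)
s=get_image("scene");d=get_image("side")
print(s["color"][300,370],d["color"][340,350],s["color"][300,330],d["color"][250,400])
A=cv2.resize(s["color"][205:355,340:500],(640,600),interpolation=2)
cv2.imwrite("pics/zs.png",A[:,:,::-1])
B=cv2.resize(d["color"][235:385,220:400],(720,600),interpolation=2)
cv2.imwrite("pics/zd.png",B[:,:,::-1])
for a,b in(((398,237),(304,246)),((441,272),(281,280))):print(tri(s,a,d,b))
print("strip",onz(d,[(243,328),(363,296)],26))
for c,n in((s,(415,285)),(d,(310,320))):
    q=board(c,n);P=onz(c,q,18);print(q.tolist());print(P,P.mean(0),np.linalg.norm(P-np.roll(P,-1,0),axis=1))
    e=P-np.roll(P,-1,0);print(np.degrees(np.arctan2(e[:,1],e[:,0])))
E
python3 m.py
```

```text
[168 169 166] [219 221 215] [109 111 115] [139 144 145]
(array([564.4, 163. , 124.6]), np.float64(7.491630515844185))
(array([585.3, 241.5, 119.2]), np.float64(2.6620528652294673))
strip [[649.3 259.5  26. ]
 [467.  166.6  26. ]]
[[360.49969482421875, 345.3728942871094], [344.81903076171875, 231.68789672851562], [454.0450744628906, 224.30776977539062], [492.5484313964844, 336.4204406738281]]
[[710.7 175.   18. ]
 [528.9  59.3  18. ]
 [410.4 240.3  18. ]
 [594.3 358.5  18. ]] [561.1 208.3  18. ] [215.5 216.3 218.7 217.3]
[  32.5  -56.8 -147.3  122.4]
[[258.2750549316406, 400.0045166015625], [222.99464416503906, 284.4307556152344], [345.4990234375, 269.94097900390625], [398.0632019042969, 340.7004699707031]]
[[594.1 361.9  18. ]
 [720.9 164.6  18. ]
 [503.4  96.1  18. ]
 [409.4 243.6  18. ]] [556.9 216.5  18. ] [234.5 228.1 174.9 219.3]
[ 122.7   17.5  -57.5 -147.4]
```

View pics/zs.png

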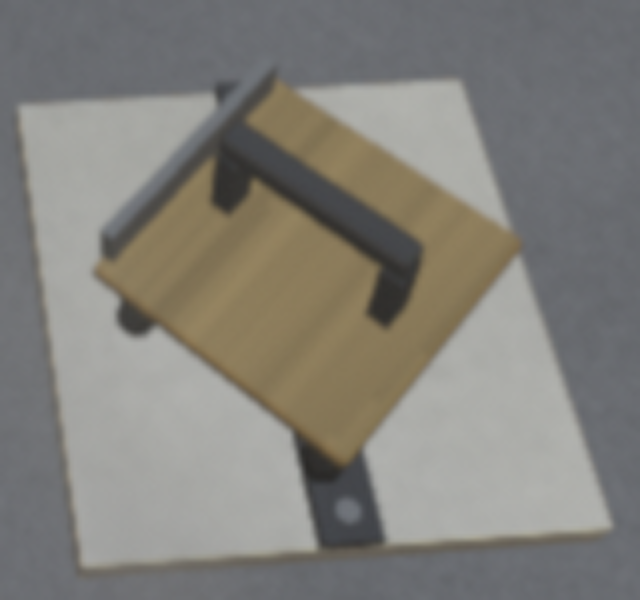

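View pics/zd.png

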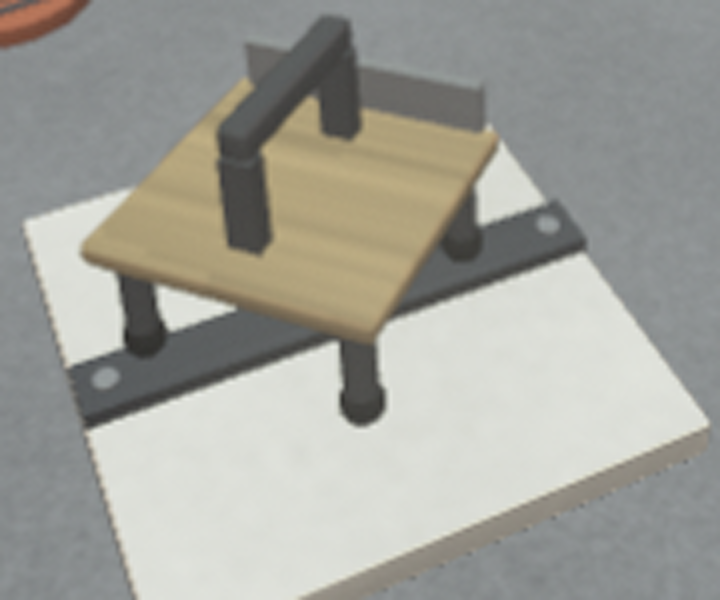

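```bash
python3 - <<'E'
from h import *
np.set_printoptions(precision=1,suppress=True)
s=get_image("scene");d=get_image("side")
f=lambda u,v:(340+u/4,205+v/4); g=lambda u,v:(220+u/4,235+v/4)
a,ea=tri(s,f(235,130),d,g(335,22)); b,eb=tri(s,f(408,252),d,g(236,137))
print(a,ea,b,eb,(a+b)/2,np.linalg.norm(b-a),np.degrees(np.arctan2(*(b-a)[1::-1])), np.degrees(np.arcsin((b-a)[2]/np.linalg.norm(b-a))))
# feet: in side: foot near front on board, one on strip
print(onz(d,[g(145,345),g(462,245)],35),onz(d,[g(362,403)],27),onz(s,[f(136,318)],27))
S=read_state();M=R.from_quat(S["ee_rot"]).as_matrix();print(S["position"],M)
E
```

```text
[566.9 163.1 132.9] 1.1297035254165533 [588.2 239.  136.6] 1.3516211174734698 [577.6 201.  134.7] 78.91483372781143 74.34766663342478 2.717254022435218
[[629.5 251.3  35. ]
 [512.8 182.3  35. ]] [[542.  260.2  27. ]] [[607.5 153.1  27. ]]
[ 247.9 -573.7  231.2] [[-0.4 -0.  -0.9]
 [ 0.9  0.  -0.4]
 [ 0.  -1.  -0. ]]
```

The foot distance between the two strip feet came out at 135.6 mm (135.8 expected). This puts the stand at yaw about 75°, its base at about (572,215), and the handle bar centre at about (577,202,130). The board centre is (561,208) and its strip is at about 32.5°. I'll approach from above.

```bash
cat > go.py <<'E'
import sys
from h import *
np.set_printoptions(precision=4,suppress=True)
t=np.array(list(map(float,sys.argv[1:4])));yaw=float(sys.argv[4])
S=read_state();M=R.from_quat(S["ee_rot"]).as_matrix()
a=np.radians(yaw);x=np.array([np.cos(a),np.sin(a),0]);y=np.array([0,0,-1.]);T=np.c_[x,y,np.cross(x,y)]
print("shift m",M.T@(t-S["position"])/1000,"rotvec",R.from_matrix(M.T@T).as_rotvec(),"xyaw",np.degrees(np.arctan2(M[1,0],M[0,0])))
print(S["position"],S["joints"],S["contact_force"],S["gripper_width"],S["clock"])
E
python3 go.py 577 202 185 165
```

```text
shift m [ 0.5815  0.0463 -0.6098] rotvec [ 0.0001 -0.9012  0.0002] xyaw 113.36552578023898
[ 247.8658 -573.6688  231.2232] [-0.9044  0.3848  0.0078 -0.0001 -1.194  -0.2586] [0.5695 0.6356 0.1412] 85.50958953011673 0.45
```

Emit:
{"op": "play_rows", "data": {
  "series": [
    [0.034,0,-0.036,0,0,0,0.085],
    [0.034,0,-0.036,0,0,0,0.085],
    [0.034,0,-0.036,0,0,0,0.085],
    [0.034,0,-0.036,0,0,0,0.085],
    [0.034,0,-0.036,0,0,0,0.085],
    [0.034,0,-0.036,0,0,0,0.085],
    [0.034,0,-0.036,0,0,0,0.085],
    [0.034,0,-0.036,0,0,0,0.085],
    [0.034,0,-0.036,0,0,0,0.085],
    [0.034,0,-0.036,0,0,0,0.085]
  ]
}}

```text
clock: 1.45
position: [446.3, -116.8, 231.2]
ee_rot: [0.394, 0.589, -0.588, -0.39]
contact_force: [0.8, -1.0, -0.3]
gripper_width: 84.9
```

```bash
python3 go.py 577 202 185 165
```

```text
shift m [ 0.2438  0.0464 -0.2434] rotvec [ 0.0023 -0.9126 -0.0053] xyaw 112.71386463993339
[ 446.3185 -116.7703  231.2389] [ 0.0993  0.0999 -0.3783  0.0025 -1.0875 -1.2749] [ 0.796  -0.9744 -0.2678] 84.919852544588 1.45
```

Emit:
{"op": "play_rows", "data": {
  "series": [
    [0.034,0,-0.034,0,0,0,0.085],
    [0.034,0,-0.034,0,0,0,0.085],
    [0.034,0,-0.034,0,0,0,0.085],
    [0.034,0,-0.034,0,0,0,0.085],
    [0.034,0,-0.034,0,0,0,0.085],
    [0.034,0,-0.034,0,0,0,0.085],
    [0.034,0,-0.034,0,0,0,0.085],
    [0,0.0,0,0,-0.14,0,0.085],
    [0,0.0,0,0,-0.14,0,0.085],
    [0,0.0,0,0,-0.14,0,0.085]
  ]
}}

```text
clock: 2.45
position: [577.7, 216.0, 232.8]
ee_rot: [0.256, 0.662, -0.659, -0.248]
contact_force: [-0.1, -0.2, -0.4]
gripper_width: 84.6
```

Emit:
{"op": "play_rows", "data": {
  "series": [
    [0,0.0,0,0,-0.14,0,0.085],
    [0,0.0,0,0,-0.14,0,0.085],
    [0,0.0,0,0,-0.14,0,0.085],
    [0,0.0,0,0,-0.07,0,0.085]
  ]
}}

```text
clock: 2.85
position: [577.6, 216.9, 232.3]
ee_rot: [0.079, 0.703, -0.703, -0.072]
contact_force: [-0.4, -0.0, 0.0]
gripper_width: 84.8
```

```bash
python3 go.py 577 202 185 165; python3 -c "
from h import *
save(get_image('wrist'),'pics/w1.png')"
```

```text
shift m [-0.0021  0.0473  0.0147] rotvec [ 0.002   0.0473 -0.0106] xyaw 167.70854451390386
[577.5529 216.8601 232.3314] [ 0.6246  0.3654 -0.0219  0.0073 -1.1752 -0.8419] [-0.3899 -0.0092  0.0026] 84.82575218536752 2.85
```

View pics/w1.png

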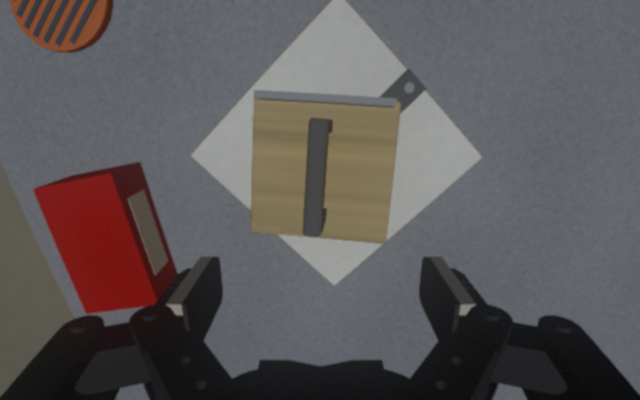

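```bash
python3 - <<'E'
from h import *
np.set_printoptions(precision=1,suppress=True)
c=get_image("wrist")
P=onz(c,[(319,120),(314,234)],137);print(P,P.mean(0),np.linalg.norm(P[1]-P[0]),np.degrees(np.arctan2(*(P[1]-P[0])[1::-1])))
Q=onz(c,[(343,-2),(482,157),(335,286),(191,156)],18);print(Q,Q.mean(0))
Q=onz(c,[(409,88)],26);print("screw",Q)
E
```

```text
[[567.5 161.4 137. ]
 [589.  242.2 137. ]] [578.2 201.8 137. ] 83.67347076795518 75.10091087294248
[[524.6  63.3  18. ]
 [410.1 242.6  18. ]
 [593.4 361.1  18. ]
 [711.5 176.7  18. ]] [559.9 211.   18. ]
screw [[478.3 157.2  26. ]]
```

Emit:
{"op": "play_rows", "data": {
  "series": [
    [-0.003,0,0.0145,0.002,0.047,-0.011,0.085],
    [0,0,0,0,0,0,0.085]
  ]
}}

```text
clock: 3.15
position: [577.1, 201.2, 232.3]
ee_rot: [-0.095, -0.701, 0.701, 0.096]
contact_force: [0.2, 1.3, -0.0]
gripper_width: 85.0
```

```bash
python3 go.py 578 202 111 165
```

```text
shift m [-0.0008  0.1213 -0.0011] rotvec [-0.0003 -0.0104  0.0014] xyaw 164.40129193929985
[577.1444 201.1653 232.3402] [ 0.5995  0.3613 -0.0249 -0.001  -1.1858 -0.8714] [ 0.1979  1.2603 -0.0303] 84.99020397019429 3.15
```

Emit:
{"op": "play_rows", "data": {
  "series": [
    [0,0.03,-0.001,0,-0.01,0,0.085],
    [0,0.03,0,0,0,0,0.085],
    [0,0.02,0,0,0,0,0.085],
    [0,0.02,0,0,0,0,0.085],
    [0,0.014,0,0,0,0,0.085],
    [0,0.006,0,0,0,0,0.085],
    [0,0,0,0,0,0,0.085]
  ]
}}

```text
clock: 3.85
position: [579.6, 199.7, 110.6]
ee_rot: [0.098, 0.702, -0.699, -0.096]
contact_force: [0.5, 0.3, -0.4]
gripper_width: 85.1
```

```bash
python3 go.py 578 202 111 165
```

```text
shift m [ 0.0022 -0.0004 -0.0018] rotvec [ 0.0035 -0.0134 -0.0023] xyaw 164.23287768913804
[579.6249 199.6505 110.5573] [ 0.5952  0.4694 -0.183  -0.0007 -0.9142 -0.87  ] [ 0.4705  0.3124 -0.4115] 85.14783067968258 3.85
```

Well placed and no contact, so I'll close on the bar.

Emit:
{"op": "play_rows", "data": {
  "series": [
    [0.002,0,-0.001,0,-0.01,0,0.06],
    [0,0,0,0,0,0,0.03],
    [0,0,0,0,0,0,0.01],
    [0,0,0,0,0,0,0.0],
    [0,0,0,0,0,0,0],
    [0,0,0,0,0,0,0],
    [0,0,0,0,0,0,0],
    [0,0,0,0,0,0,0]
  ]
}}

```text
clock: 4.65
position: [579.0, 202.7, 114.6]
ee_rot: [0.096, 0.704, -0.698, -0.091]
contact_force: [-0.4, 1.2, 0.2]
gripper_width: 13.3
```

```bash
python3 go.py 578 202 111 165
```

```text
shift m [0.0008 0.0036 0.001 ] rotvec [ 0.0087 -0.0042 -0.0057] xyaw 164.7604090822356
[578.984  202.7222 114.6073] [ 0.5997  0.4631 -0.1817 -0.0017 -0.9157 -0.8646] [-0.4404  1.2297  0.1596] 13.305397144502422 4.65
```

Emit:
{"op": "play_rows", "data": {
  "series": [
    [0,-0.006,0,0,0,0,0],
    [0,-0.006,0,0,0,0,0],
    [0,-0.005,0,0,0,0,0],
    [0,0,0,0,0,0,0]
  ]
}}

```text
clock: 5.05
position: [576.9, 201.2, 129.3]
ee_rot: [0.094, 0.702, -0.699, -0.094]
contact_force: [0.2, 0.6, -4.6]
gripper_width: 12.7
```

```bash
python3 go.py 578 202 111 122.4; python3 - <<'E'
from h import *
s=get_image("scene");d=get_image("side")
A=cv2.resize(s["color"][195:355,340:500],(400,400),interpolation=2);B=cv2.resize(d["color"][225:385,220:380],(400,400),interpolation=2)
cv2.imwrite("pics/lift.png",np.hstack([A,B])[:,:,::-1])
E
```

```text
shift m [-0.0009  0.0183 -0.001 ] rotvec [0.0044 0.7385 0.001 ] xyaw 164.71396710818303
[576.8795 201.1944 129.2941] [ 0.599   0.4467 -0.1664 -0.0029 -0.954  -0.8641] [ 0.1802  0.5945 -4.5778] 12.651696764385564 5.05
```

View pics/lift.png

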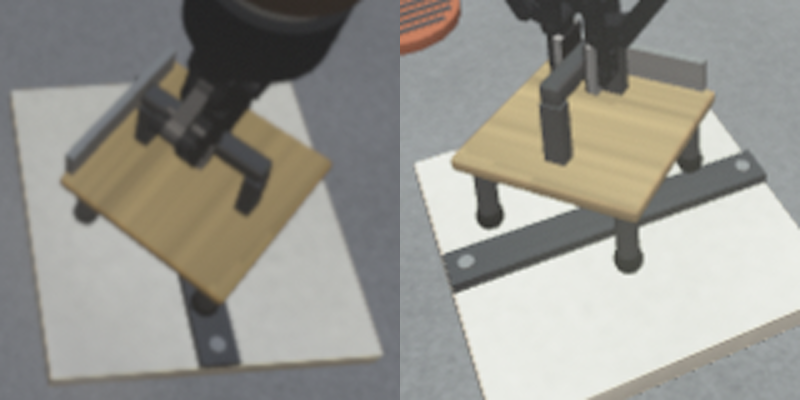

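The stand is off the board (4.6 N ≈ 0.45 kg) and hangs close to level. I'll turn it now.

Emit:
{"op": "play_rows", "data": {
  "series": [
    [0,0,0,0,0.1,0,0],
    [0,0,0,0,0.1,0,0],
    [0,0,0,0,0.1,0,0],
    [0,0,0,0,0.1,0,0],
    [0,0,0,0,0.1,0,0],
    [0,0,0,0,0.1,0,0],
    [0,0,0,0,0.1,0,0],
    [0,0,0,0,0,0,0]
  ]
}}

```text
clock: 5.95
position: [574.5, 199.8, 125.1]
ee_rot: [-0.336, -0.621, 0.622, 0.34]
contact_force: [0.2, 1.1, -6.1]
gripper_width: 13.0
```

```bash
python3 go.py 560 209 120 122.4; python3 - <<'E'
from h import *
s=get_image("scene");d=get_image("side")
A=cv2.resize(s["color"][195:355,340:500],(400,400),interpolation=2);B=cv2.resize(d["color"][225:385,220:380],(400,400),interpolation=2)
cv2.imwrite("pics/turn.png",np.hstack([A,B])[:,:,::-1])
E
```

```text
shift m [0.0156 0.0052 0.0071] rotvec [-0.0039  0.0092  0.0036] xyaw 122.92926407585104
[574.5185 199.7661 125.0951] [ 0.5986  0.4505 -0.1715 -0.0046 -0.9526 -1.592 ] [ 0.2388  1.1177 -6.1456] 12.973781574329902 5.95
```

View pics/turn.png

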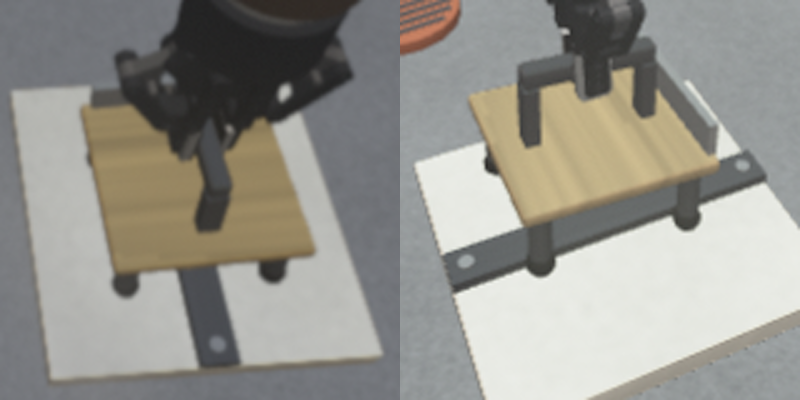

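Squared to the strip; now I'll shift to the board centre.

Emit:
{"op": "play_rows", "data": {
  "series": [
    [0.008,0,0.004,0,0,0,0],
    [0.008,0,0.004,-0.003,0.009,0.003,0],
    [0,0,0,0,0,0,0]
  ]
}}

```text
clock: 6.35
position: [557.5, 209.3, 124.9]
ee_rot: [-0.339, -0.62, 0.621, 0.34]
contact_force: [0.0, -0.7, -5.4]
gripper_width: 12.7
```

```bash
python3 go.py 560 209 120 122.4; python3 - <<'E'
from h import *
np.set_printoptions(precision=1,suppress=True)
s=get_image("scene");d=get_image("side")
A=cv2.resize(s["color"][195:355,340:500],(400,400),interpolation=2);B=cv2.resize(d["color"][225:385,220:380],(400,400),interpolation=2)
cv2.imwrite("pics/ctr.png",np.hstack([A,B])[:,:,::-1])
E
```

```text
shift m [-0.0016  0.0048 -0.0019] rotvec [-0.0016  0.0042  0.0006] xyaw 122.64005135062598
[557.5169 209.2849 124.8513] [ 0.6304  0.4301 -0.2084 -0.0009 -0.9338 -1.631 ] [ 0.0434 -0.7418 -5.4022] 12.687676717282894 6.35
```

View pics/ctr.png

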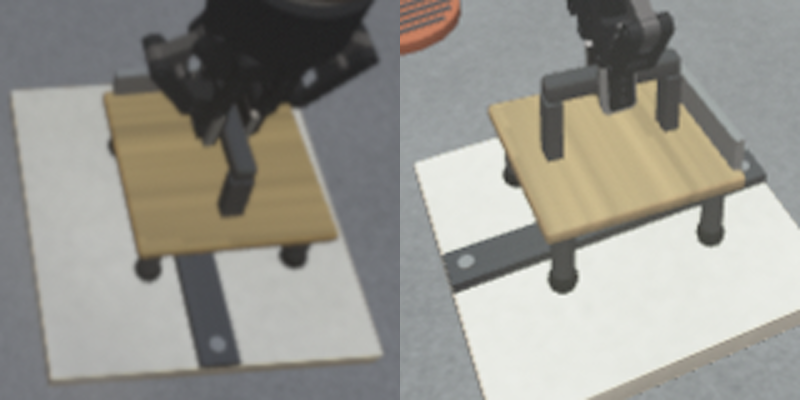

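```bash
python3 - <<'E'
from h import *
np.set_printoptions(precision=1,suppress=True)
s=get_image("scene");d=get_image("side")
f=lambda u,v:(340+u/2.5,195+v/2.5); g=lambda u,v:(220+u/2.5,225+v/2.5)
a,ea=tri(s,f(293,255),d,g(163,278));b,eb=tri(s,f(148,268),d,g(115,174))
c=onz(d,[g(311,233)],a[2])[0]
print(a,ea,b,eb,c,"centre",(b+c)/2,"yaw",np.degrees(np.arctan2(*(a-c)[1::-1])),np.linalg.norm(a-c),np.linalg.norm(a-b))
u=np.array([np.cos(np.radians(32.4)),np.sin(np.radians(32.4))]);n=np.array([-u[1],u[0]])
for p in(a,b,c): print(u@(p[:2]-[560.5,209.5]),n@(p[:2]-[560.5,209.5]))
E
```

```text
[574.  284.1  50.7] 0.8491091791236436 [626.  203.6  45.3] 1.27451242991678 [492.6 240.3  50.7] centre [559.3 221.9  48. ] yaw 28.343742369324524 92.39996731108013 96.00343646164464
51.361042526818856 55.80289920867675
52.105826218322505 -40.04563662404079
-40.80746996726188 62.33889673905891
```

The feet are at z 45–51, with the +n side about 5 mm high (roll of about 3°) and about 8 mm off centre across the strip. I'll correct the roll and the offset, then lower in small steps.

Emit:
{"op": "play_rows", "data": {
  "series": [
    [-0.003,0,0,0,0,0.05,0],
    [0,0.004,0,0,0,0,0],
    [0,0.004,0,0,0,0,0],
    [0,0,0,0,0,0,0]
  ]
}}

```text
clock: 6.95
position: [561.6, 205.9, 116.5]
ee_rot: [-0.355, -0.612, 0.628, 0.324]
contact_force: [-0.8, 0.3, -5.0]
gripper_width: 12.3
```

```bash
python3 go.py 560 209 105 122.4; python3 - <<'E'
from h import *
np.set_printoptions(precision=1,suppress=True)
s=get_image("scene");d=get_image("side")
A=cv2.resize(s["color"][195:355,340:500],(400,400),interpolation=2);B=cv2.resize(d["color"][225:385,220:380],(400,400),interpolation=2)
cv2.imwrite("pics/ctr2.png",np.hstack([A,B])[:,:,::-1])
E
```

```text
shift m [ 0.0041  0.0114 -0.0003] rotvec [ 0.0006  0.0024 -0.0492] xyaw 122.536622666354
[561.5887 205.876  116.5431] [ 0.6467  0.438  -0.2446  0.063  -0.8924 -1.6893] [-0.834   0.3249 -5.0063] 12.26482468997577 6.95
```

View pics/ctr2.png

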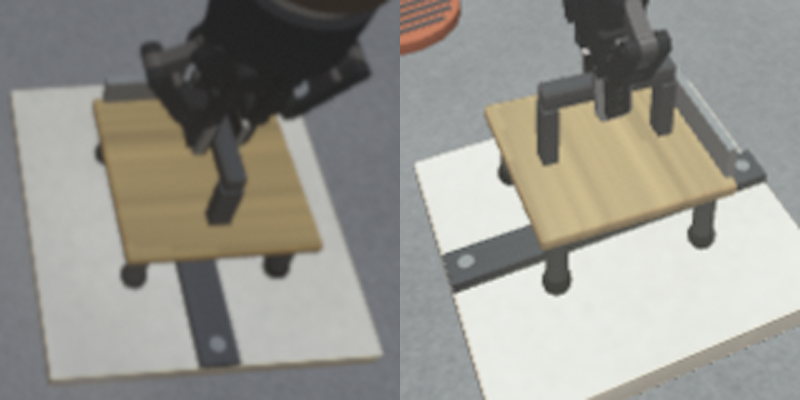

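```bash
cat > feet.py <<'E'
import sys
from h import *
np.set_printoptions(precision=1,suppress=True)
v=np.array(list(map(float,sys.argv[1:11]))).reshape(5,2)/2.5
s=get_image("scene");d=get_image("side")
S=[340,195];D=[220,225]
a,ea=tri(s,v[0]+S,d,v[1]+D);b,eb=tri(s,v[2]+S,d,v[3]+D);c=onz(d,[v[4]+D],a[2])[0]
print(a,ea,b,eb,c)
u=np.array([np.cos(np.radians(32.4)),np.sin(np.radians(32.4))]);n=np.array([-u[1],u[0]])
for p in(a,b,c): print(u@(p[:2]-[560.5,209.5]),n@(p[:2]-[560.5,209.5]))
E
python3 feet.py 277 266 157 282 133 275 108 175 302 236
```

```text
[579.9 278.5  38.9] 0.32731884692480206 [632.6 197.3  37.8] 3.0524462286906315 [498.7 233.1  38.9]
53.36741663630053 47.893476965049956
54.28530223597708 -48.937039975812446
-39.55201223735099 53.06986512160501
```

Level in roll, centred across the strip (±48). I'll lower it and watch the force.

Emit:
{"op": "play_rows", "data": {
  "series": [
    [0,0.003,0.002,0,0,0,0],
    [0,0.003,0,0,0,0,0],
    [0,0.002,0,0,0,0,0],
    [0,0,0,0,0,0,0]
  ]
}}

```text
clock: 7.55
position: [562.1, 205.6, 110.7]
ee_rot: [-0.356, -0.614, 0.626, 0.323]
contact_force: [-0.3, 0.5, -3.3]
gripper_width: 13.0
```

Emit:
{"op": "play_rows", "data": {
  "series": [
    [0,0.002,0,0,0,0,0],
    [0,0,0,0,0,0,0]
  ]
}}

```text
clock: 7.75
position: [562.7, 206.2, 110.2]
ee_rot: [-0.357, -0.614, 0.626, 0.322]
contact_force: [-1.5, 0.0, -2.7]
gripper_width: 13.3
```

Emit:
{"op": "play_rows", "data": {
  "series": [
    [0,0.004,0,0,0,0,0],
    [0,0.003,0,0,0,0,0],
    [0,0,0,0,0,0,0]
  ]
}}

```text
clock: 8.05
position: [566.0, 208.8, 108.6]
ee_rot: [-0.358, -0.618, 0.623, 0.32]
contact_force: [-1.7, -0.9, -0.7]
gripper_width: 13.0
```

Emit:
{"op": "play_rows", "data": {
  "series": [
    [0,0.003,0,0,0,0,0],
    [0,0.002,0,0,0,0,0]
  ]
}}

```text
clock: 8.25
position: [568.7, 210.4, 107.1]
ee_rot: [-0.359, -0.62, 0.621, 0.318]
contact_force: [-2.1, 0.6, 6.9]
gripper_width: 12.9
```

```bash
python3 go.py 560 209 105 122.4; python3 - <<'E'
from h import *
s=get_image("scene");d=get_image("side")
A=cv2.resize(s["color"][195:355,340:500],(400,400),interpolation=2);B=cv2.resize(d["color"][225:385,220:380],(400,400),interpolation=2)
cv2.imwrite("pics/low.png",np.hstack([A,B])[:,:,::-1])
E
```

```text
shift m [0.0036 0.0017 0.0082] rotvec [ 0.0274  0.0065 -0.0514] xyaw 122.7304331377249
[568.7319 210.43   107.1335] [ 0.6476  0.4493 -0.2572  0.0716 -0.8424 -1.6935] [-2.1316  0.5528  6.8589] 12.90383428237581 8.25
```

View pics/low.png

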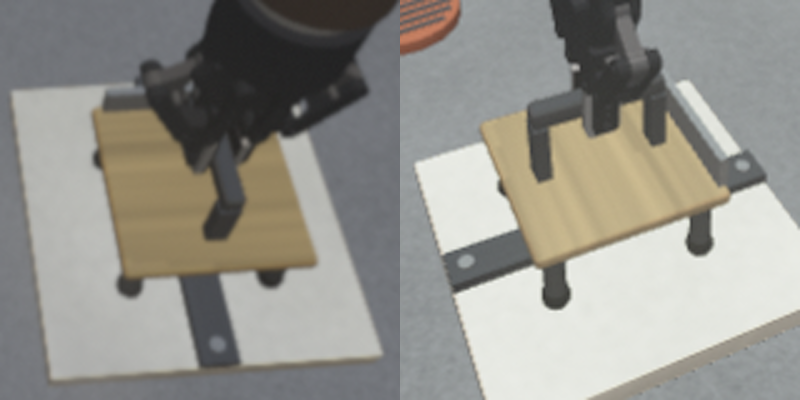

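```bash
python3 feet.py 271 276 156 295 130 285 105 187 301 243
```

```text
[581.7 278.5  26.4] 0.49912812324130945 [635.3 198.2  27.2] 3.267897072893443 [499.6 228.   26.4]
54.867299536757415 46.87563512669423
57.10756212436777 -49.644547034371115
-41.50794120662553 48.20868067535794
```

All feet are down (z ≈ 26–27), ±48 across the strip, but about 7 mm off along it. One gentle slide along the strip, then recheck.

Emit:
{"op": "play_rows", "data": {
  "series": [
    [0,-0.002,0.003,0,0,0,0],
    [0,0,0.004,0,0,0,0],
    [0,0,0.003,0,0,0,0],
    [0,0,0,0,0,0,0]
  ]
}}

```text
clock: 8.85
position: [563.1, 206.6, 109.9]
ee_rot: [0.361, 0.624, -0.617, -0.316]
contact_force: [1.1, 1.5, -2.0]
gripper_width: 13.1
```

```bash
python3 go.py 561 209 105 122.4
```

```text
shift m [0.0034 0.0047 0.0006] rotvec [ 0.0382  0.0067 -0.0512] xyaw 122.72590572619
[563.0709 206.6333 109.9251] [ 0.6486  0.4318 -0.28    0.0735 -0.8263 -1.6962] [ 1.095   1.4964 -1.9887] 13.085206578885023 8.85
```

Emit:
{"op": "play_rows", "data": {
  "series": [
    [0,0.003,0.001,0,0,0,0],
    [0,0.001,0,0,0,0,0],
    [0,0,0,0,0,0,0]
  ]
}}

```text
clock: 9.15
position: [564.9, 206.8, 109.0]
ee_rot: [0.362, 0.625, -0.616, -0.314]
contact_force: [-1.4, 0.5, 1.8]
gripper_width: 13.1
```

```bash
python3 go.py 561 209 105 122.4;python3 - <<'E'
from h import *
s=get_image("scene");d=get_image("side")
A=cv2.resize(s["color"][195:355,340:500],(400,400),interpolation=2);B=cv2.resize(d["color"][225:385,220:380],(400,400),interpolation=2)
cv2.imwrite("pics/low2.png",np.hstack([A,B])[:,:,::-1])
E
```

```text
shift m [0.0041 0.0037 0.0022] rotvec [ 0.044   0.0085 -0.053 ] xyaw 122.81751069117361
[564.8588 206.8263 108.9707] [ 0.648   0.4328 -0.2828  0.0772 -0.8168 -1.6967] [-1.3867  0.4765  1.7967] 13.067098859419136 9.15
```

View pics/low2.png

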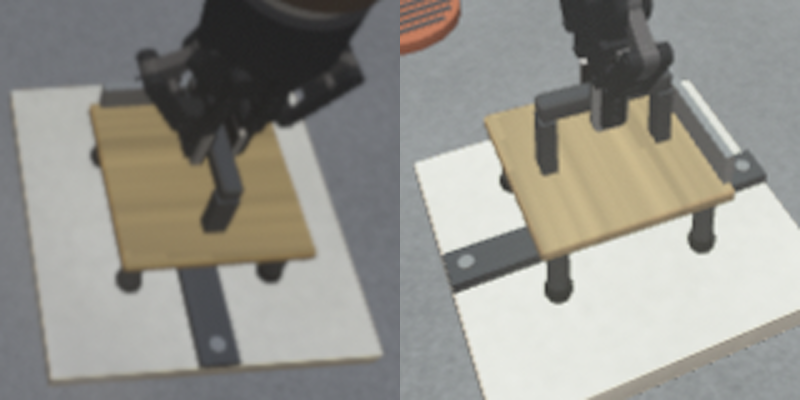

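```bash
python3 feet.py 270 271 159 290 129 280 109 182 302 242
```

```text
[580.  276.6  29. ] 0.23177306710763304 [633.2 196.1  29.7] 2.537445904805243 [498.9 229.3  29. ]
52.45256991224589 46.17071126163202
54.19056070786187 -50.303214281332046
-41.426870400777304 49.69237389469478
```

About 5–6 mm off centre, front feet about 2–3 mm up. I'll lower those last millimetres and release.

Emit:
{"op": "play_rows", "data": {
  "series": [
    [0,0.002,0.001,0,0,0,0],
    [0,0.002,0.001,0,0,0,0],
    [0,0.001,0,0,0,0,0],
    [0,0,0,0,0,0,0.03],
    [0,0,0,0,0,0,0.06],
    [0,0,0,0,0,0,0.085],
    [0,0,0,0,0,0,0.085],
    [0,0,0,0,0,0,0.085],
    [0,0,0,0,0,0,0.085]
  ]
}}

```text
clock: 10.25
position: [564.3, 205.1, 104.6]
ee_rot: [0.362, 0.625, -0.617, -0.312]
contact_force: [-0.2, -0.6, 0.1]
gripper_width: 84.7
```

```bash
python3 go.py 561 209 200 122.4
```

```text
shift m [-0.0003 -0.0955 -0.0035] rotvec [ 0.0443  0.0114 -0.0558] xyaw 122.98007728050976
[564.3425 205.1495 104.5706] [ 0.6476  0.436  -0.2927  0.082  -0.8038 -1.6973] [-0.1994 -0.5889  0.1477] 84.71296821730942 10.25
```

Emit:
{"op": "play_rows", "data": {
  "series": [
    [0,-0.01,0,0,0,0,0.085],
    [0,-0.02,0,0,0,0,0.085],
    [0,-0.03,0,0,0,0,0.085],
    [0,-0.04,0,0,0,0,0.085],
    [0,-0.04,0,0,0,0,0.085],
    [0,-0.04,0.04,0,0,0,0.085],
    [0,0,0.04,0,0,0,0.085],
    [0,0,0.04,0,0,0,0.085],
    [0,0,0,0,0,0,0.085]
  ]
}}

```text
clock: 11.15
position: [454.3, 145.1, 285.8]
ee_rot: [0.363, 0.627, -0.616, -0.311]
contact_force: [0.3, 0.4, 0.5]
gripper_width: 84.8
```

```bash
python3 - <<'E'
from h import *
s=get_image("scene");d=get_image("side")
A=cv2.resize(s["color"][195:355,340:500],(400,400),interpolation=2);B=cv2.resize(d["color"][225:385,220:380],(400,400),interpolation=2)
C=np.hstack([s["color"][:190,140:],np.zeros((190,300,3),np.uint8)])[:,:800]
cv2.imwrite("pics/end.png",np.vstack([np.hstack([A,B]),C])[:,:,::-1])
E
```

```text
(no output)
```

View pics/end.png

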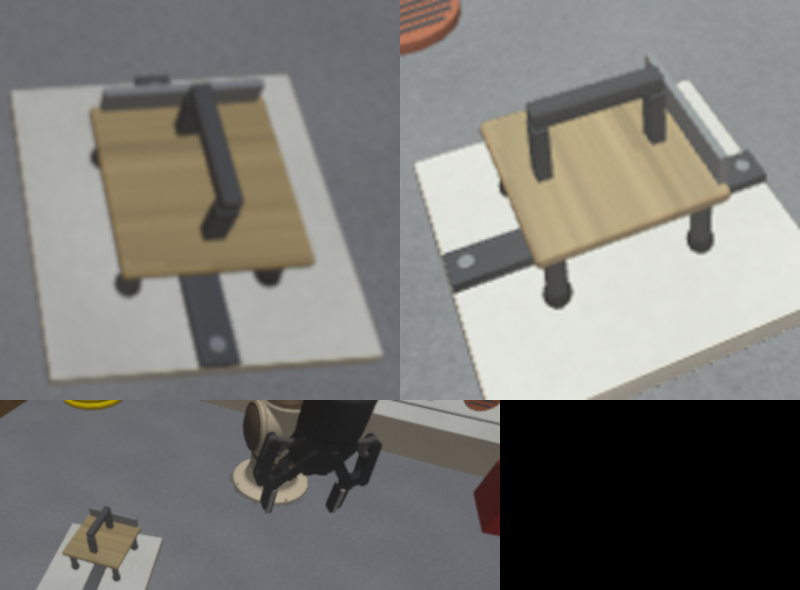

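```bash
python3 feet.py 268 275 158 294 128 284 106 186 301 241; echo bar; python3 feet.py 230 200 137 110 203 90 256 76 301 241|head -1
python3 - <<'E'
from h import *
a=cv2.imread("pics/scene0.png")[100:215,170:305].astype(int);b=get_image("scene")["color"][100:215,170:305,::-1].astype(int)
print("bystander diff",np.abs(a-b).mean(),np.abs(a-b).max())
E
```

```text
[581.1 276.6  24.9] 0.7139156476331822 [635.1 196.7  26.7] 3.269475397843795 [499.9 225.1  24.9]
53.377616814217596 45.615315918324924
56.14512932849512 -50.73613138073806
-42.803628626436364 45.66313424825134
bar
[598.9 229.4 126.2] 1.4498683139230244 [533.3 189.6 126.9] 0.4578923132115137 [492.6 311.5 126.2]
bystander diff 3.3382716049382717 7
```

```bash
python3 -c "
from bench import job_done
print(job_done())"
```

```text
the job is handed in; nothing more can be done
None
```

I gripped the rocking stand by its handle and lifted it about 15 mm. I turned it about 42° until it was square to its strip, moved it towards the middle of the board, set it down and let go. The job is handed in, at roughly 11 s on the robot's clock.

What the last checks showed:
- **Feet:** the three visible feet are on the white board. Two triangulate to 25 and 27 mm up (27 expected). The third was seen in one view only and was placed assuming the height of the first. They lie 46 to 51 mm from the strip's centre line. The fourth foot was only partly visible, so I inferred it.
- **Level and square:** the two ends of the handle are level to within 1 mm, and the stand lies about 31° against the strip's 32.4°. I did not push the stand to test for rocking; "steady" rests on these measurements.
- **Centring:** the stand sits about 6 mm off the board's centre along the strip and 2–3 mm across it. One slide to correct this took out only 1–2 mm.
- **Other stand:** the area around it matches the first picture apart from image noise.
- **Disagreement:** the handle's top measured about 126 mm high where about 132 mm is expected. I put this down to picking the pixels by eye, since the same measurement read about 4 mm low at the start.

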